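# Bolt the bread bin's hatch shut

### The job

Lock up the bread bin: its hatch is riding up on its rubber seal, so press it down flush while you slide the barrel bolt through the keeper, then find the notch by feel, turn the bolt's handle right down into it and let go. Feel your way and do not ram or force the bolt, its barrel, the keeper or the hatch, and leave the other things where they are.

Things in the scene. Friction and masses are not known exactly. Their poses are not given: they have to be found in the camera images.
- bread_bin: Pale wooden box, 260 (x) x 360 (y) x 95 mm high, fixed. Origin: centre of its underside; x points to its rear (away from the robot at yaw 0), y to its left, z up. In its top a hatch, x -80 to +95, y -145 to +65 mm, hinged along its rear edge; the rest of the top is fixed. The bolt lies along the line y = -40 mm.
- hatch (a joint): Angle of the hatch in rad: 0 shut and flush, growing as it lifts; hinge line at the bin's x = 95, z = 95 mm. A springy seal holds its front edge 4 to 6 mm proud (0.02 to 0.035 rad). Pressing down on the upright knob shuts it: 4 to 9 N over some 3 mm, then it lands on a rigid ledge. It springs up again unless held down or bolted (then it rests at about 0.008).
- ledge: Rigid wooden ledge in the bin under the hatch's front edge, on which the shut hatch lands (origin: middle of its top). Pressing the hatch down hard loads it.
- keeper: Steel staple, 24 mm wide, 10 mm long, on the bin's fixed front rail. Origin: on the pin's line when the hatch is shut, 12 mm above the bin's top; axes as the bin's. Opening 14 mm wide, its bridge 1.5 mm above the 10 mm pin: the round-nosed pin strikes the bridge unless the hatch is pressed to within about 3 mm of shut.
- barrel: Steel base plate 108 x 28 x 3 mm on the hatch; origin on the hatch top below the handle's place at travel 0, axes as the hatch's. On it a barrel cover, 22 mm wide, 23 mm high, with a straight 12 mm slot for the handle's square 7 mm stem, ended in front by a solid stop. In the slot's right (bin's -y) cheek is a notch 9.5 mm long; the slot runs on past it to the stop.
- bolt (a joint): Travel in m, 0 drawn back (starts at 0 to 6 mm), growing forward (bin's -x). Slides with 2.5 N, stays put. The pin meets the keeper at about 11 mm, stands out through it from 22. The barrel cover is clamped in slotted screw holes, so its stop comes anywhere from 30 to 46 mm, new each time and not measured: feel for it. About 10 N is plenty; 30 N on the cover would shift it.
- handle (a joint): Turn of the handle about the pin in rad: 0 upright (square to the hatch), +1.45 folded down to the right (bin's -y), its end stop. In the slot it stays within about 0.3 of upright. It drops into the notch only when drawn back 5 mm (give or take 1) from where the stem met the stop. It takes about 1 N at the knob and stays where it is left.
- knob (a point): Centre of the handle's knob, a steel ball 18 mm in diameter, 34 mm from the pin's axis, which runs 12 mm above the hatch. Upright, its top is 55 mm above the hatch, with free room around. Held in a tight grip it does not pivot well: let go and push it over from its left, following its arc. Pressed straight down before it is some 55 degrees over, it jams by friction.
- bolt_tip (a point): Front end of the bolt's pin (10 mm in diameter, round-nosed), on its axis, 61 mm ahead of the handle's stem.
- timer: Kitchen timer, 64 x 46 mm high, standing on the left fixed part of the bin's top. Origin: centre of its underside. Bystander.
- garlic: Garlic bulb, about 52 mm, on the left rear of the bin's top. Bystander.
- tin: Low food tin, 75 mm diameter, 58 mm high, left of the bin. Bystander.
- jar: Squat screw-top jar, 73 mm diameter, 91 mm high, right of the bin. Bystander.
- lemon: Lemon, about 71 x 53 mm, on the fixed wooden chopping board at the right. Bystander.
- mandarin: Mandarin, about 62 mm, on the chopping board. Bystander.

How it is judged:
By the outcome, as a careful person would: the job done as asked, in the order asked, and still so for the second after the job is handed in, with the robot touching nothing.
It also fails if it takes over 70 s, if anything falls off the work surface, if the arm or the gripper's body presses on something with over 40 N, if the wrist force passes 120 N, or if a joint passes its speed limit or range.

### The arm

A 6-joint arm with a two-finger parallel gripper is mounted at the origin on a cart in front of the work surface, level with it; the furniture and walls round the work are solid. World frame = base frame: x ahead of the robot, y to its left, z up, the work surface at z = 0. Lengths are in m, angles in rad, forces in N, time in s.
With the tool pointing down it reaches from about 0.25 to 0.725 m from the base axis. Payload 4 kg.
Tool frame: the origin (TCP) lies at the very end of the fingers, on their centre line; the grasp point (between the pads) lies 19 mm behind it; x points along the fingers, y is the direction in which the jaws open and shut, and the axes are right-handed (so a half turn about x gives the same grasp; the last joint's range is limited). The gripper opens to 85 mm and grips with 20 to 120 N. Pads are 22 mm wide; open, the fingers measure 114 mm over their backs; the gripper's body (76 mm by 85 mm) begins 54 mm behind the grasp point. The pads swing forward as they close: fully open they stand 13 mm farther back than shut.
Start: joints at [-1.277, 0.241, 0.005, 1.335, 0, 1.571], TCP at [0.145, -0.479, 0.231] pointing down, gripper open.
Joint ranges: [-2.72, 2.72], [-1.05, 1.87], [-1.09, 1.28], [-1.99, 2.15], [-1.42, 1.44], [-3.14, 3.14]. Speed limits (rad/s): [2.79, 2.79, 3.14, 3.14, 3.14, 3.14].

### API

Orientations are given as a unit quaternion [x, y, z, w].
In Python, from workcell import get_obs, camera, job_done gives the robot as it stands. The module is installed in compiled form; this text tells all that it offers.
- The arm moves only by the tool arm_command, never from a script. Its argument "motion" is a list of rows, each an object of numbers: "x", "y", "z": the shift along the tool's x, y, z in m; "roll": the turn about the tool's x in rad; "fingers": the opening, from 0 (shut) to 1 (fully open). A call has 1 to 20 rows; each row shifts and turns the pose as measured when the row begins, along the tool's axes as they then stand; what a row does not reach is not made up. A row lasts 1/12 s, in which the tool goes at most 41.7 mm and 7.16 degrees, less where a joint would pass 70% of its speed; a pose out of reach is approached as far as the arm can. A call is refused whole if a number of a shift passes 0.0417 or a number of a turn 0.125, either way. A call with a gripper value outside its range is refused whole. The fingers move at their own pace and stop on an object; the grip force is fixed at half the most. Time passes only in rows, so rows that do not move let the fingers close. It gives the time, the measured TCP pose, the force and the opening at its end, in the units of the state.
- get_obs(): the state, without advancing time (a new reading comes with each control period).
- camera(name): name is "side" or "top" or "wrist"; returns a dict with "frame" (400x640x3 uint8, red, green, blue), "intrinsics" (3x3 intrinsics, pixels), "rvec" (rotation vector, rad) and "tvec" (3), from world to camera coordinates, as OpenCV has them. Camera axes: x right, y down, z forward; pixel columns grow to the right and rows downward; lengths in m; the calibration is good to about 2 mm. A picture is of the moment at which its call begins. There is no depth.
- job_done(): hands the job in, once; it reports no verdict.
The state is a dict: "clock": time; "joint_pos": joint angles; "joint_vel": joint speeds; "tau": joint torques, N m; "eef_pos": TCP position; "tool_rot": TCP orientation; "ft_force": force on the tool from outside, world axes, zero at the start; "ft_torque": the same for the moment, N m; "grip_width": finger opening in m.
Only numpy, scipy, OpenCV 4.12 (cv2) and the standard library are available. Lean on these libraries where they do the work, as an engineer would, in place of code of your own. Each camera call takes 0.05 s, during which the arm holds its last target.

## Working session

There is one attempt and no reset: what is moved stays moved. The work goes in short steps, Python scripts to look and compute and a tool call to move; the robot and the scene stay as the last step left them, time stands still between calls to the robot, and variables do not carry over. Pictures are saved under pics/ and viewed, and the job is handed in when it is done.

Besides the shell and the picture viewer there is one more tool, called after ">>>" in YAML: its name, and indented under it one key for each argument. arm_command: Moves the arm, as the interface text tells. Its arguments: {"type":"object","properties":{"motion":{"type":"array","items":{"type":"object","properties":{"x":{"type":"number"},"y":{"type":"number"},"z":{"type":"number"},"roll":{"type":"number"},"fingers":{"type":"number"}}}}},"required":["motion"]}

```bash
mkdir -p pics
cat > h.py <<'E'
import numpy as np, cv2
from workcell import get_obs, camera, job_done
from scipy.spatial.transform import Rotation as R
def snap(n,f):
    c=camera(n); cv2.imwrite('pics/'+f,cv2.cvtColor(c['frame'],cv2.COLOR_RGB2BGR)); np.savez('pics/'+f+'.npz',**c); return c
def load(f): return np.load('pics/'+f+'.npz')
def ray(c,u,v):
    Rm=cv2.Rodrigues(np.array(c['rvec'],float))[0]; t=np.array(c['tvec'],float).reshape(3)
    d=Rm.T@np.linalg.inv(np.array(c['intrinsics']))@np.array([u,v,1.]); return -Rm.T@t,d/np.linalg.norm(d)
def onz(c,u,v,z):
    o,d=ray(c,u,v); return o+d*(z-o[2])/d[2]
def tri(c1,p1,c2,p2):
    o1,d1=ray(c1,*p1);o2,d2=ray(c2,*p2)
    A=np.stack([d1,-d2],1);s=np.linalg.lstsq(A,o2-o1,rcond=None)[0]
    a=o1+s[0]*d1;b=o2+s[1]*d2
    return (a+b)/2,np.linalg.norm(a-b)
def proj(c,P):
    return cv2.projectPoints(np.array(P,float).reshape(-1,3),np.array(c['rvec'],float),np.array(c['tvec'],float),np.array(c['intrinsics'],float),None)[0].reshape(-1,2)
E
python3 - <<'E'
from h import *
for n in ('side','top','wrist'):
    c=snap(n,n+'0.png'); print(n,ray(c,320,200))
o=get_obs()
for k in ('clock','eef_pos','tool_rot','ft_force','grip_width'): print(k,o[k])
print(R.from_quat(o['tool_rot']).as_matrix().round(3))
E
```

```text
side (array([-0.1546914 , -1.08924276,  1.02557001]), array([ 0.45866849,  0.66017416, -0.59480527]))
top (array([ 0.33429741, -0.10107673,  1.25793342]), array([ 0.17543021, -0.02056493, -0.98427706]))
wrist (array([ 0.21226785, -0.45726691,  0.3744081 ]), array([-0.28500737, -0.0808012 , -0.95511359]))
clock 0.15
eef_pos [ 0.14466181 -0.4781323   0.23062157]
tool_rot [-0.69940115 -0.10406598  0.69957728 -0.10295593]
ft_force [-0.10797109 -0.10833502  0.71971901]
grip_width 0.08562389122355475
[[-0.     0.29  -0.957]
 [ 0.002 -0.957 -0.29 ]
 [-1.    -0.002  0.   ]]
```

View pics/side0.png

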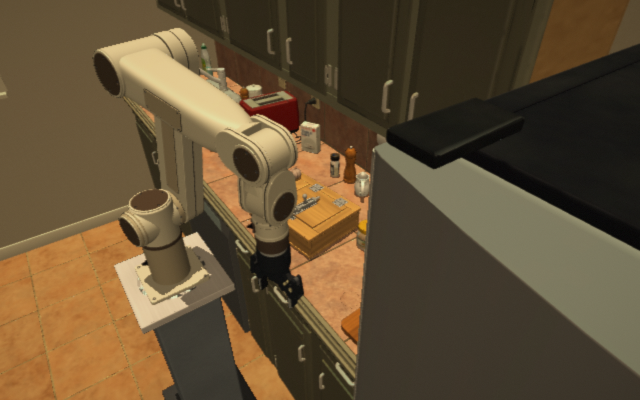

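View pics/top0.png

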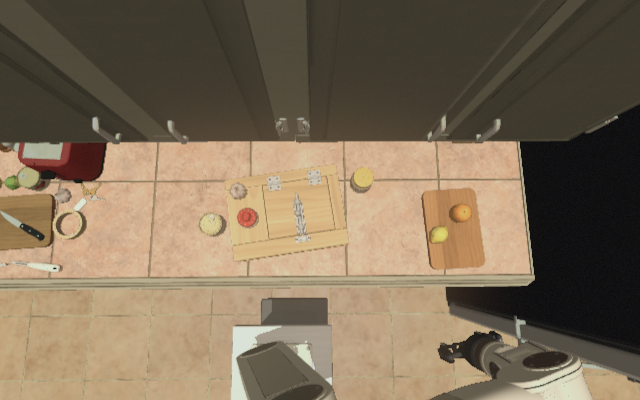

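The top view shows the bin at about (288,213), yawed a few degrees, with the bolt from about (297,193) to (303,240). I'll zoom in on it.

Run:
```python
from h import *
c=cv2.imread('pics/top0.png')[155:270,215:385]
cv2.imwrite('pics/top0z.png',cv2.resize(c,None,fx=4.7,fy=4.7,interpolation=cv2.INTER_CUBIC))
c=cv2.imread('pics/side0.png')[165:265,280:380]
cv2.imwrite('pics/side0z.png',cv2.resize(c,None,fx=6,fy=6,interpolation=cv2.INTER_CUBIC))
```

```text
(no output)
```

View pics/top0z.png

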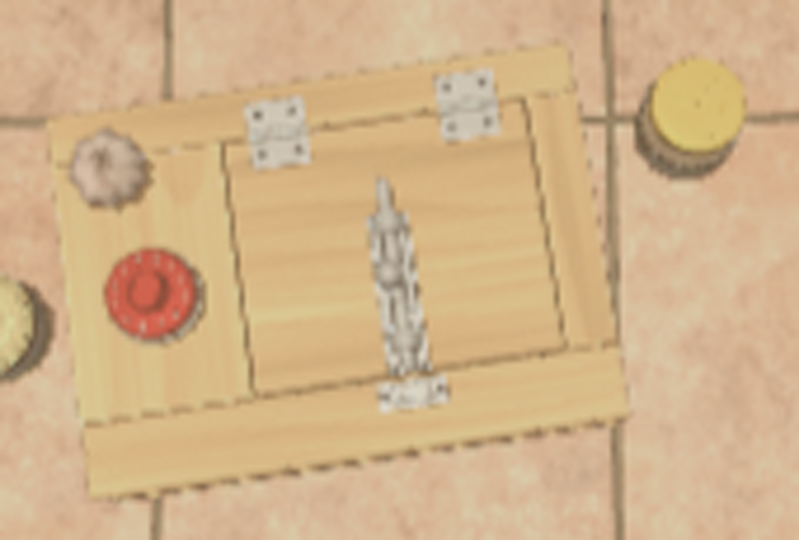

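View pics/side0z.png

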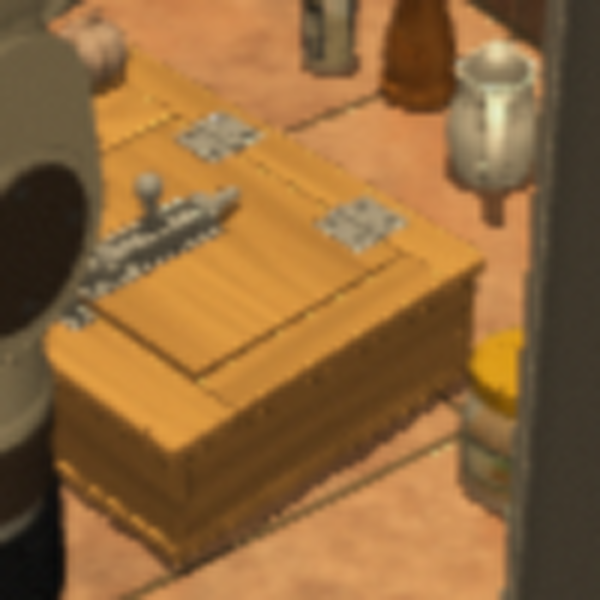

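Run:
```python
from h import *
c=load('top0.png'); s=load('side0.png')
f=lambda U,V:(215+(U+.5)/4.7-.5,155+(V+.5)/4.7-.5)
g=lambda U,V:(280+(U+.5)/6-.5,165+(V+.5)/6-.5)
for n,p in dict(RL=(48,122),RR=(567,45),FR=(627,415),FL=(92,490)).items(): print(n,onz(c,*f(*p),.095).round(4))
for n,p in dict(hRL=(224,143),hRR=(527,98),hFR=(565,347),hFL=(252,392),plF=(411,372)).items(): print(n,onz(c,*f(*p),.097).round(4))
print('keeper',onz(c,*f(413,388),.115).round(4))
print('knob',onz(c,*f(390,268),.143).round(4), tri(c,f(390,268),s,g(150,185)))
print('FRside',onz(s,*g(178,450),.095),'RRside',onz(s,*g(483,265),.095))
```

```text
RL [0.6065 0.1776 0.095 ]
RR [ 0.6585 -0.1757  0.095 ]
FR [ 0.4058 -0.2109  0.095 ]
FL [0.3596 0.1401 0.095 ]
hRL [0.5907 0.0578 0.097 ]
hRR [ 0.6208 -0.1477  0.097 ]
hFR [ 0.4509 -0.1706  0.097 ]
hFL [0.4226 0.0363 0.097 ]
plF [ 0.435  -0.0685  0.097 ]
keeper [ 0.4231 -0.0703  0.115 ]
knob [ 0.4978 -0.0564  0.143 ] (array([ 0.49691892, -0.05604314,  0.14383986]), np.float64(0.0017444565442876522))
FRside [ 0.40733908 -0.21608701  0.095     ] RRside [ 0.65062678 -0.18476945  0.095     ]
```

>>> arm_command:
  motion:
    - {"roll": 0.077}
    - {"roll": 0.077}
    - {"y": -0.012,"z": -0.013}
    - {"y": -0.023,"z": -0.0255}
    - {"y": -0.023,"z": -0.0255}
    - {"y": -0.023,"z": -0.0255}
    - {"y": -0.023,"z": -0.0255}
    - {"y": -0.023,"z": -0.0255}
    - {"y": -0.023,"z": -0.0255}
    - {"y": -0.023,"z": -0.0255}
    - {"y": -0.023,"z": -0.0255}
    - {"y": -0.023,"z": -0.0255}
    - {"y": -0.023,"z": -0.0255}
    - {"y": -0.023,"z": -0.0255}
    - {"y": -0.023,"z": -0.0255}
    - {"y": -0.023,"z": -0.0255}
    - {"y": -0.012,"z": -0.013}
    - {}

```text
schema error: expected keys x, y, z, roll, fingers
```

Run:
```python
from h import *
o=get_obs(); print(o['clock'],o['joint_pos'],o['eef_pos'],o['ft_force']); print(R.from_quat(o['tool_rot']).as_matrix().round(3))
snap('wrist','wrist1.png'); snap('side','side1.png')
```

```text
0.15 [-1.27698611e+00  2.41254494e-01  4.06351114e-03  1.33519475e+00
 -1.66259943e-05  1.57077741e+00] [ 0.14466181 -0.4781323   0.23062157] [-0.10797109 -0.10833502  0.71971901]
[[-0.     0.29  -0.957]
 [ 0.002 -0.957 -0.29 ]
 [-1.    -0.002  0.   ]]
```

View pics/wrist1.png

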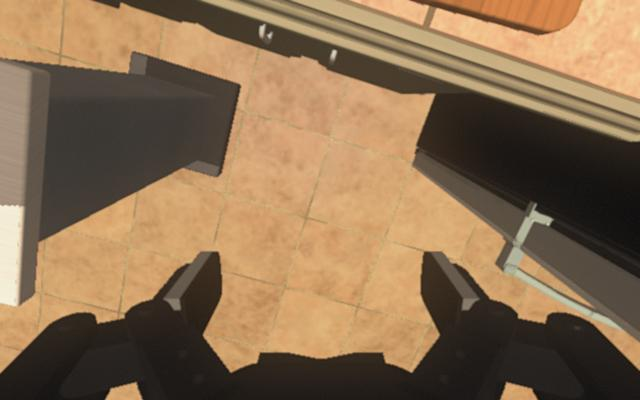

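>>> arm_command:
  motion:
    - {"x": 0,"y": 0,"z": 0,"roll": 0.077,"fingers": 1}
    - {"x": 0,"y": 0,"z": 0,"roll": 0.077,"fingers": 1}
    - {"x": 0,"y": -0.012,"z": -0.013,"roll": 0,"fingers": 1}
    - {"x": 0,"y": -0.023,"z": -0.0255,"roll": 0,"fingers": 1}
    - {"x": 0,"y": -0.023,"z": -0.0255,"roll": 0,"fingers": 1}
    - {"x": 0,"y": -0.023,"z": -0.0255,"roll": 0,"fingers": 1}
    - {"x": 0,"y": -0.023,"z": -0.0255,"roll": 0,"fingers": 1}
    - {"x": 0,"y": -0.023,"z": -0.0255,"roll": 0,"fingers": 1}
    - {"x": 0,"y": -0.023,"z": -0.0255,"roll": 0,"fingers": 1}
    - {"x": 0,"y": -0.023,"z": -0.0255,"roll": 0,"fingers": 1}
    - {"x": 0,"y": -0.023,"z": -0.0255,"roll": 0,"fingers": 1}
    - {"x": 0,"y": -0.023,"z": -0.0255,"roll": 0,"fingers": 1}
    - {"x": 0,"y": -0.023,"z": -0.0255,"roll": 0,"fingers": 1}
    - {"x": 0,"y": -0.023,"z": -0.0255,"roll": 0,"fingers": 1}
    - {"x": 0,"y": -0.023,"z": -0.0255,"roll": 0,"fingers": 1}
    - {"x": 0,"y": -0.023,"z": -0.0255,"roll": 0,"fingers": 1}
    - {"x": 0,"y": -0.012,"z": -0.013,"roll": 0,"fingers": 1}
    - {"x": 0,"y": 0,"z": 0,"roll": 0,"fingers": 1}

```text
clock: 1.75
eef_pos: [0.4708, -0.0963, 0.2287]
tool_rot: [0.706, 0.044, -0.705, 0.044]
ft_force: [-0.3, -0.4, 0.5]
grip_width: 0.0857
```

Run:
```python
from h import *
o=get_obs(); print(o['clock'],o['joint_pos'],o['eef_pos'],o['ft_force']); print(R.from_quat(o['tool_rot']).as_matrix().round(3))
snap('wrist','wrist1.png'); snap('side','side1.png')
```

```text
1.75 [-2.02368678e-01  2.01875566e-01 -5.16278769e-02  1.31559255e+00
  1.07676354e-03  2.81525394e+00] [ 0.47075626 -0.09625486  0.22866533] [-0.29925458 -0.36339958  0.51823322]
[[ 0.002  0.124 -0.992]
 [ 0.001 -0.992 -0.124]
 [-1.    -0.    -0.002]]
```

View pics/wrist1.png

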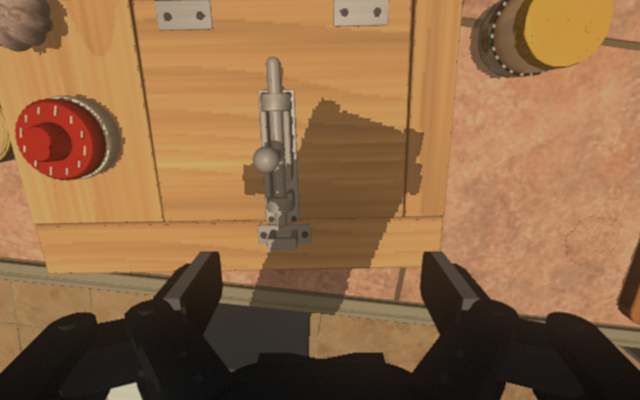

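View pics/side1.png

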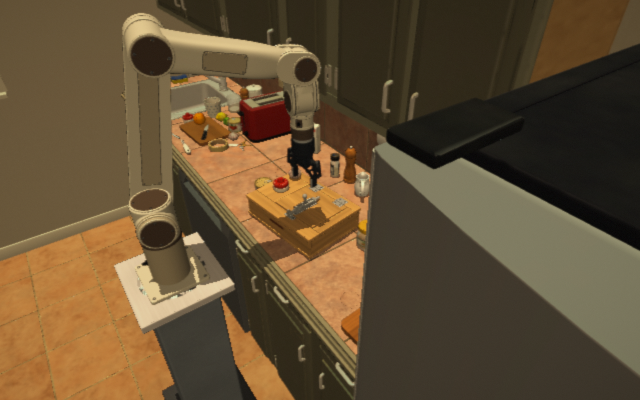

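The wrist view shows the knob ball at (266,159), the keeper around (284,235) and the pin's tail at (274,62).

Run:
```python
from h import *
c=load('wrist1.png');t=load('top0.png')
f=lambda U,V:(215+(U+.5)/4.7-.5,155+(V+.5)/4.7-.5)
k=onz(c,266,159,.144);print('knob',k, tri(c,(266,159),t,f(390,268)), k-get_obs()['eef_pos'])
e=(k-get_obs()['eef_pos']);Rm=R.from_quat(get_obs()['tool_rot']).as_matrix();print('toolframe',Rm.T@e)
a=onz(c,274,62,.113);b=onz(c,284,238,.107);print('tail',a,'keeper',b,'yaw',np.arctan2(*(a-b)[[1,0]]))
l=onz(c,38,223,.095);r=onz(c,445,216,.095);print('yaw',np.arctan2(-(l-r)[0],(l-r)[1]))
im=cv2.imread('pics/wrist1.png')[40:260,200:360];cv2.imwrite('pics/w1z.png',cv2.resize(im,None,fx=2.7,fy=2.7,interpolation=cv2.INTER_CUBIC))
im=cv2.imread('pics/side1.png')[160:260,240:370];cv2.imwrite('pics/s1z.png',cv2.resize(im,None,fx=6,fy=6,interpolation=cv2.INTER_CUBIC))
```

```text
knob [ 0.49509888 -0.05473538  0.144     ] (array([ 0.49660838, -0.05634015,  0.15220256]), np.float64(0.0009081755850874167)) [ 0.02632986  0.04358362 -0.08457603]
toolframe [ 0.08456641 -0.04010137 -0.03140545]
tail [ 0.55997    -0.05054455  0.113     ] keeper [ 0.42179533 -0.06999428  0.107     ] yaw 0.13984314788207886
yaw 0.14215139709329694
```

View pics/w1z.png

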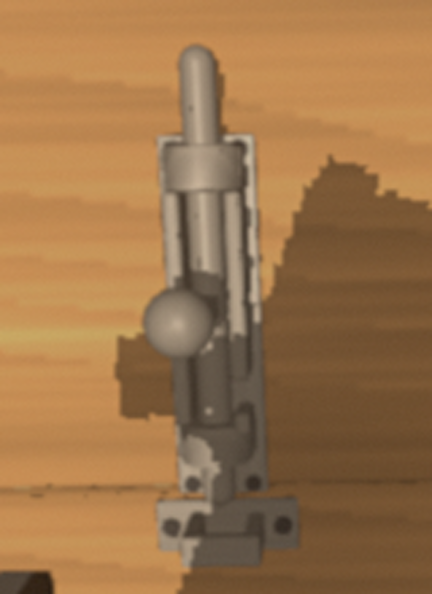

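View pics/s1z.png

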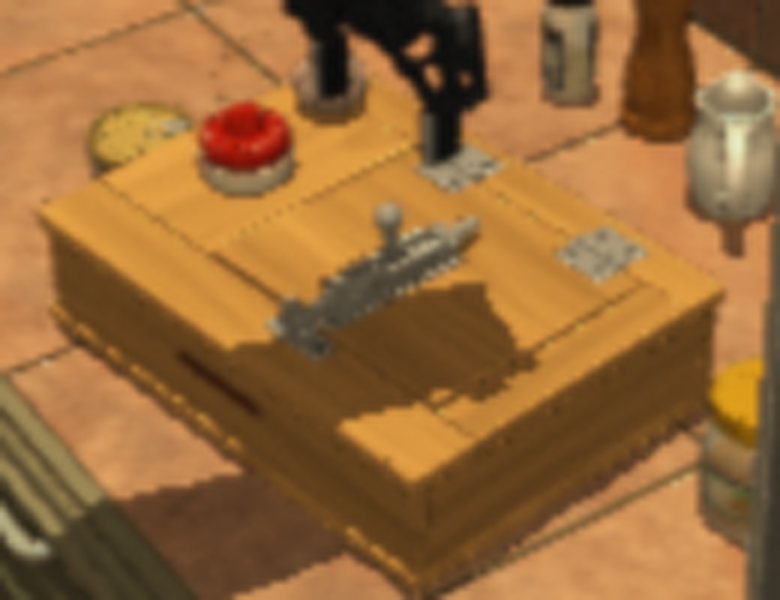

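>>> arm_command:
  motion:
    - {"x": 0,"y": -0.018,"z": -0.015,"roll": -0.017,"fingers": 1}
    - {"x": 0,"y": -0.018,"z": -0.015,"roll": 0,"fingers": 1}
    - {"x": 0.02,"y": 0,"z": 0,"roll": 0,"fingers": 1}
    - {"x": 0.02,"y": 0,"z": 0,"roll": 0,"fingers": 1}
    - {"x": 0,"y": 0,"z": 0,"roll": 0,"fingers": 1}

```text
clock: 2.27
eef_pos: [0.492, -0.0634, 0.1889]
tool_rot: [0.706, 0.045, -0.705, 0.047]
ft_force: [-1.1, -0.3, -0.5]
grip_width: 0.085
```

```bash
cat >> h.py <<'E'
def tf(P,yaw=.141):
    o=get_obs();Rm=R.from_quat(o['tool_rot']).as_matrix();e=np.array(P)-o['eef_pos']
    print('clk',o['clock'].__round__(2),'tcp',o['eef_pos'].round(4),'need tool xyz',(Rm.T@e).round(4),'yaw',(np.arctan2(Rm[1,1],Rm[0,1])+np.pi/2).round(4),'F',np.round(o['ft_force'],1),'w',round(o['grip_width'],4))
E
python3 - <<'E'
from h import *
tf([.496,-.0555,.130])
E
```

```text
clk 2.27 tcp [ 0.492  -0.0634  0.1889] need tool xyz [ 0.0588 -0.0075 -0.005 ] yaw 0.1299 F [-1.1 -0.3 -0.5] w 0.085
```

>>> arm_command:
  motion:
    - {"x": 0,"y": -0.008,"z": -0.006,"roll": -0.015,"fingers": 1}
    - {"x": 0.01,"y": 0,"z": 0,"roll": 0,"fingers": 1}
    - {"x": 0.01,"y": 0,"z": 0,"roll": 0,"fingers": 1}
    - {"x": 0,"y": 0,"z": 0,"roll": 0,"fingers": 1}

```text
clock: 2.6
eef_pos: [0.4963, -0.0575, 0.1696]
tool_rot: [0.706, 0.048, -0.705, 0.051]
ft_force: [-0.7, -0.2, -0.2]
grip_width: 0.0854
```

Run:
```python
from h import *
tf([.496,-.0555,.130])
snap('wrist','wrist2.png'); snap('side','side2.png')
im=cv2.imread('pics/side2.png')[160:260,240:370];cv2.imwrite('pics/s2z.png',cv2.resize(im,None,fx=6,fy=6,interpolation=cv2.INTER_CUBIC))
```

```text
clk 2.6 tcp [ 0.4963 -0.0575  0.1696] need tool xyz [ 0.0396 -0.0022  0.0001] yaw 0.1406 F [-0.7 -0.2 -0.2] w 0.0854
```

View pics/wrist2.png

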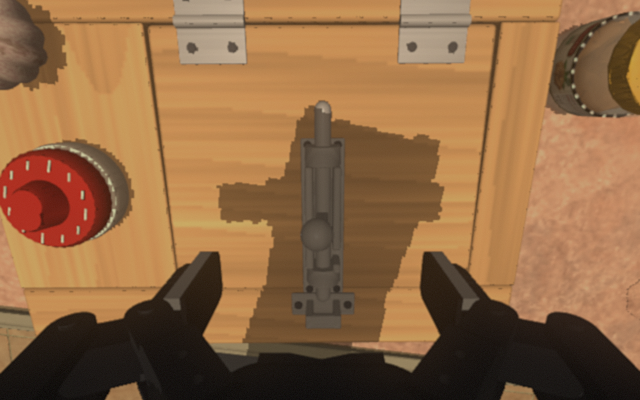

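View pics/s2z.png

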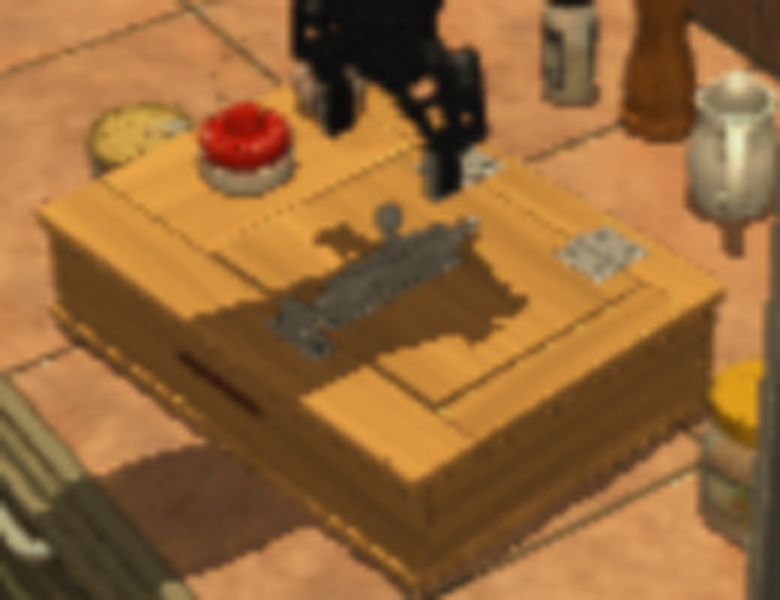

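The ball is now at (316,236), centred between the pads, whose inner edges are near x=220 and x=422.

Run:
```python
from h import *
c=load('wrist2.png');w=load('wrist1.png');t=load('top0.png')
print(onz(c,316.5,236,.144), tri(c,(316.5,236),w,(266,159)))
k=onz(c,316.5,236,.144);k[2]=.130;tf(k)
```

```text
[ 0.4936114  -0.05503298  0.144     ] (array([ 0.49572431, -0.05507742,  0.14835332]), np.float64(0.0007124611194817091))
clk 2.7 tcp [ 0.497  -0.0575  0.171 ] need tool xyz [ 0.0409 -0.0032  0.0031] yaw 0.1406 F [ 0.8  0.6 -0.2] w 0.0853
```

>>> arm_command:
  motion:
    - {"x": 0.008,"y": -0.003,"z": 0.0015,"roll": 0,"fingers": 1}
    - {"x": 0.012,"y": 0,"z": 0,"roll": 0,"fingers": 1}
    - {"x": 0.012,"y": 0,"z": 0,"roll": 0,"fingers": 1}
    - {"x": 0.008,"y": 0,"z": 0,"roll": 0,"fingers": 1}
    - {"x": 0,"y": 0,"z": 0,"roll": 0,"fingers": 1}

```text
clock: 3.12
eef_pos: [0.4967, -0.0549, 0.1309]
tool_rot: [0.709, 0.047, -0.702, 0.051]
ft_force: [-1.2, -0.2, -0.1]
grip_width: 0.0857
```

Run:
```python
from h import *
tf([.495,-.0552,.130])
snap('wrist','wrist3.png');
```

```text
clk 3.12 tcp [ 0.4967 -0.0549  0.1309] need tool xyz [0.0009 0.     0.0018] yaw 0.1399 F [-1.2 -0.2 -0.1] w 0.0857
```

View pics/wrist3.png

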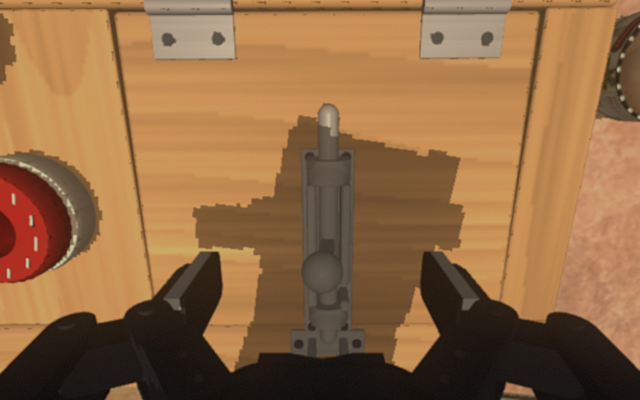

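>>> arm_command:
  motion:
    - {"x": 0,"y": 0,"z": 0.001,"roll": 0,"fingers": 0}
    - {"x": 0,"y": 0,"z": 0,"roll": 0,"fingers": 0}
    - {"x": 0,"y": 0,"z": 0,"roll": 0,"fingers": 0}
    - {"x": 0,"y": 0,"z": 0,"roll": 0,"fingers": 0}
    - {"x": 0,"y": 0,"z": 0,"roll": 0,"fingers": 0}
    - {"x": 0,"y": 0,"z": 0,"roll": 0,"fingers": 0}
    - {"x": 0,"y": 0,"z": 0,"roll": 0,"fingers": 0}
    - {"x": 0,"y": 0,"z": 0,"roll": 0,"fingers": 0}

```text
clock: 3.83
eef_pos: [0.4976, -0.0552, 0.1345]
tool_rot: [0.711, 0.047, -0.7, 0.052]
ft_force: [0.2, 0.5, -1.1]
grip_width: 0.0138
```

Run:
```python
from h import *
tf([.495,-.0552,.130])
snap('wrist','wrist4.png'); snap('side','side4.png')
im=cv2.imread('pics/side4.png')[160:260,240:370];cv2.imwrite('pics/s4z.png',cv2.resize(im,None,fx=6,fy=6,interpolation=cv2.INTER_CUBIC))
```

```text
clk 3.83 tcp [ 0.4976 -0.0552  0.1345] need tool xyz [ 0.0044 -0.0004  0.0027] yaw 0.14 F [ 0.2  0.5 -1.1] w 0.0138
```

View pics/wrist4.png

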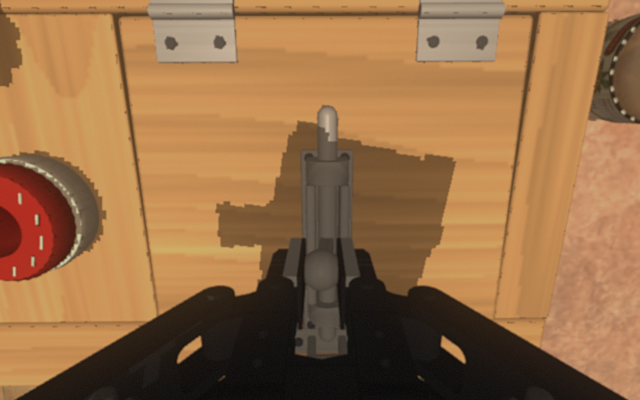

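View pics/s4z.png

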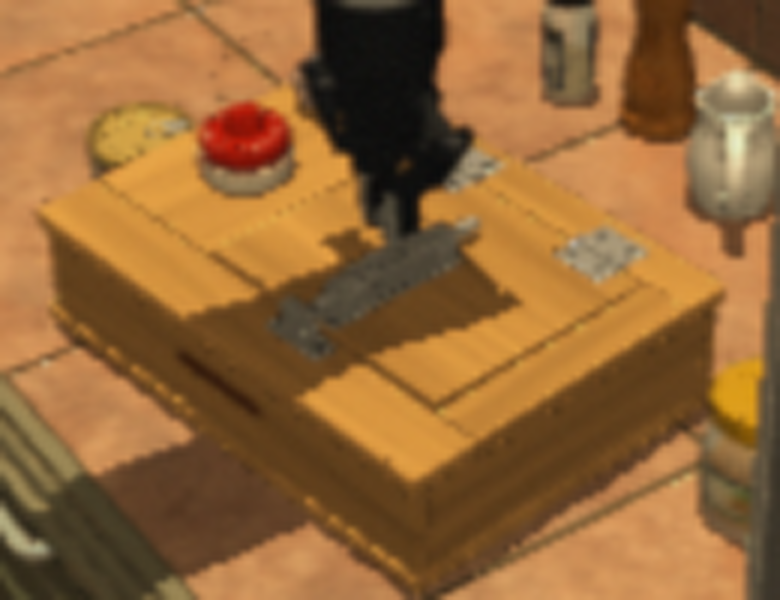

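>>> arm_command:
  motion:
    - {"x": 0.001,"y": 0,"z": 0,"roll": 0,"fingers": 0}
    - {"x": 0.001,"y": 0,"z": 0,"roll": 0,"fingers": 0}
    - {"x": 0.001,"y": 0,"z": 0,"roll": 0,"fingers": 0}

```text
clock: 4.18
eef_pos: [0.4969, -0.0553, 0.132]
tool_rot: [0.71, 0.047, -0.7, 0.052]
ft_force: [-1.6, 0.1, 5.3]
grip_width: 0.0143
```

Run:
```python
from h import *
tf([.495,-.0552,.130])
```

```text
clk 4.18 tcp [ 0.4969 -0.0553  0.132 ] need tool xyz [ 0.002  -0.0004  0.0019] yaw 0.1399 F [-1.6  0.1  5.3] w 0.0143
```

>>> arm_command:
  motion:
    - {"x": 0.001,"y": 0,"z": 0,"roll": 0,"fingers": 0}
    - {"x": 0.001,"y": 0,"z": 0,"roll": 0,"fingers": 0}

```text
clock: 4.35
eef_pos: [0.4972, -0.0553, 0.1312]
tool_rot: [0.711, 0.047, -0.7, 0.052]
ft_force: [-3.0, 0.3, 6.6]
grip_width: 0.0139
```

>>> arm_command:
  motion:
    - {"x": 0.001,"y": 0,"z": 0,"roll": 0,"fingers": 0}

```text
clock: 4.43
eef_pos: [0.4976, -0.0552, 0.1311]
tool_rot: [0.711, 0.047, -0.699, 0.052]
ft_force: [-2.0, -0.2, 7.0]
grip_width: 0.0143
```

>>> arm_command:
  motion:
    - {"x": 0.001,"y": 0,"z": 0,"roll": 0,"fingers": 0}

```text
clock: 4.52
eef_pos: [0.4981, -0.0551, 0.131]
tool_rot: [0.712, 0.047, -0.699, 0.052]
ft_force: [-3.0, 1.1, 7.5]
grip_width: 0.0145
```

>>> arm_command:
  motion:
    - {"x": 0.0016,"y": 0,"z": 0.0005,"roll": 0,"fingers": 0}
    - {"x": 0.0016,"y": 0,"z": 0.0005,"roll": 0,"fingers": 0}

```text
clock: 4.68
eef_pos: [0.4991, -0.055, 0.1308]
tool_rot: [0.714, 0.047, -0.697, 0.052]
ft_force: [-1.6, 1.5, 11.2]
grip_width: 0.0141
```

>>> arm_command:
  motion:
    - {"x": 0.0018,"y": 0,"z": 0.0005,"roll": 0,"fingers": 0}
    - {"x": 0.0018,"y": 0,"z": 0.0005,"roll": 0,"fingers": 0}

```text
clock: 4.85
eef_pos: [0.5001, -0.0548, 0.1308]
tool_rot: [0.716, 0.047, -0.695, 0.052]
ft_force: [-5.6, 1.6, 13.4]
grip_width: 0.0141
```

Run:
```python
from h import *
o=get_obs(); print(R.from_quat(o['tool_rot']).as_matrix().round(3))
tf([.495,-.0552,.130])
snap('wrist','wrist5.png'); snap('side','side5.png')
im=cv2.imread('pics/side5.png')[160:260,240:370];cv2.imwrite('pics/s5z.png',cv2.resize(im,None,fx=6,fy=6,interpolation=cv2.INTER_CUBIC))
tf([.495,-.0552,.130])
```

```text
[[ 0.031  0.14  -0.99 ]
 [-0.004 -0.99  -0.14 ]
 [-1.     0.008 -0.03 ]]
clk 4.85 tcp [ 0.5001 -0.0548  0.1308] need tool xyz [ 0.0006 -0.0004  0.0051] yaw 0.1403 F [-5.6  1.6 13.4] w 0.0141
clk 4.95 tcp [ 0.5    -0.0549  0.1308] need tool xyz [ 0.0006 -0.0004  0.005 ] yaw 0.1402 F [-4.7  1.6 10.6] w 0.0142
```

View pics/wrist5.png

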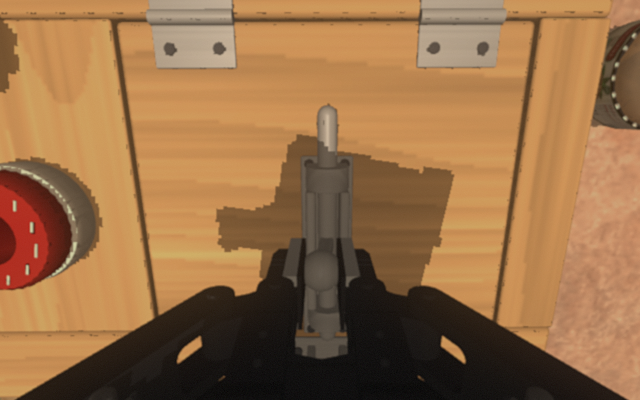

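View pics/s5z.png

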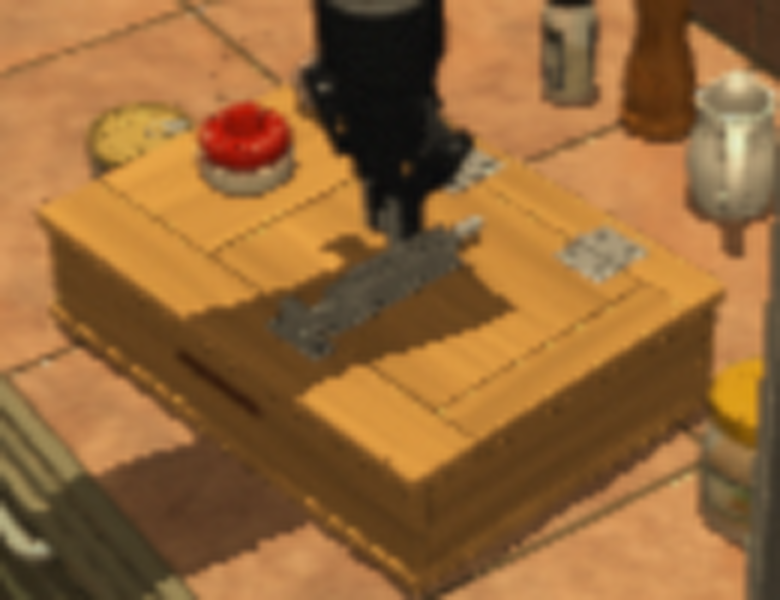

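The hatch has landed: z is stiff at 0.1308 under about 11–13 N, and the front gap line at (230,270) has thinned. Next I slide the bolt forward while keeping that pressure on.

>>> arm_command:
  motion:
    - {"x": 0.0013,"y": 0,"z": 0.0025,"roll": 0,"fingers": 0}
    - {"x": 0.0013,"y": 0,"z": 0.0025,"roll": 0,"fingers": 0}
    - {"x": 0.0013,"y": 0,"z": 0.0025,"roll": 0,"fingers": 0}

```text
clock: 5.2
eef_pos: [0.4993, -0.055, 0.1312]
tool_rot: [0.722, 0.048, -0.689, 0.052]
ft_force: [2.6, 1.2, 4.8]
grip_width: 0.0142
```

```bash
cat >> h.py <<'E'
def st():
    o=get_obs();Rm=R.from_quat(o['tool_rot']).as_matrix()
    d=np.array([-np.cos(.141),-np.sin(.141),0])
    p=o['eef_pos']-np.array([.4967,-.0553,0])
    print('clk',round(o['clock'],2),'fwd mm',(p@d*1e3).round(2),'right mm',(p@np.array([np.sin(.141),-np.cos(.141),0])*1e3).round(2),'z',o['eef_pos'][2].round(4),'tilt',Rm[:,0].round(3)[:2],'Ffwd',(o['ft_force']@d).round(1),'Fz',round(o['ft_force'][2],1),'w',round(o['grip_width'],4))
E
python3 -c "from h import *;st()"
```

```text
clk 5.2 fwd mm -2.61 right mm 0.04 z 0.1312 tilt [ 0.047 -0.002] Ffwd -2.7 Fz 4.8 w 0.0142
```

>>> arm_command:
  motion:
    - {"x": 0.0018,"y": 0,"z": 0.005,"roll": 0,"fingers": 0}
    - {"x": 0.0018,"y": 0,"z": 0.005,"roll": 0,"fingers": 0}

```text
clock: 5.37
eef_pos: [0.4951, -0.0556, 0.1308]
tool_rot: [0.726, 0.049, -0.684, 0.052]
ft_force: [2.7, 3.2, 12.6]
grip_width: 0.0141
```

```bash
python3 -c "from h import *;st()"
```

```text
clk 5.37 fwd mm 1.68 right mm 0.09 z 0.1308 tilt [ 0.06 -0.  ] Ffwd -3.2 Fz 12.6 w 0.0141
```

>>> arm_command:
  motion:
    - {"x": 0.0015,"y": 0,"z": 0.005,"roll": 0,"fingers": 0}
    - {"x": 0.0015,"y": 0,"z": 0.005,"roll": 0,"fingers": 0}

```text
clock: 5.53
eef_pos: [0.4902, -0.0563, 0.1309]
tool_rot: [0.731, 0.049, -0.679, 0.052]
ft_force: [2.1, 2.4, 8.8]
grip_width: 0.0141
```

```bash
python3 -c "from h import *;st()"
```

```text
clk 5.53 fwd mm 6.54 right mm 0.12 z 0.1309 tilt [0.073 0.002] Ffwd -2.4 Fz 8.8 w 0.0141
```

>>> arm_command:
  motion:
    - {"x": 0.0015,"y": 0,"z": 0.005,"roll": 0,"fingers": 0}
    - {"x": 0.0015,"y": 0,"z": 0.005,"roll": 0,"fingers": 0}

```text
clock: 5.7
eef_pos: [0.4853, -0.057, 0.1309]
tool_rot: [0.735, 0.05, -0.674, 0.052]
ft_force: [2.0, 2.7, 10.2]
grip_width: 0.0142
```

```bash
python3 -c "
from h import *
st()
snap('wrist','wrist6.png');st()"
```

```text
clk 5.7 fwd mm 11.54 right mm 0.13 z 0.1309 tilt [0.086 0.003] Ffwd -2.4 Fz 10.2 w 0.0142
clk 5.75 fwd mm 12.23 right mm 0.12 z 0.1309 tilt [0.086 0.003] Ffwd -1.7 Fz 9.6 w 0.014
```

View pics/wrist6.png

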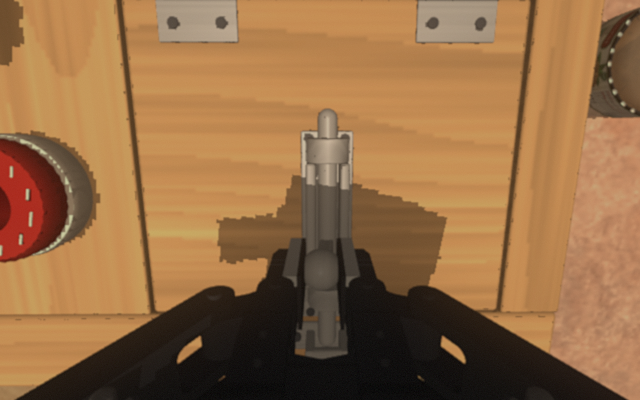

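The tail behind the barrel is shorter (tip at y=110, plate at y=130), so the bolt is moving with the knob and hasn't struck the keeper.

>>> arm_command:
  motion:
    - {"x": 0.0014,"y": 0,"z": 0.005,"roll": 0,"fingers": 0}
    - {"x": 0.0014,"y": 0,"z": 0.005,"roll": 0,"fingers": 0}

```text
clock: 5.92
eef_pos: [0.4799, -0.0578, 0.1309]
tool_rot: [0.739, 0.051, -0.67, 0.052]
ft_force: [2.1, 2.7, 9.6]
grip_width: 0.0142
```

>>> arm_command:
  motion:
    - {"x": 0.0013,"y": 0,"z": 0.005,"roll": 0,"fingers": 0}
    - {"x": 0.0013,"y": 0,"z": 0.005,"roll": 0,"fingers": 0}

```text
clock: 6.08
eef_pos: [0.4749, -0.0585, 0.131]
tool_rot: [0.743, 0.051, -0.665, 0.052]
ft_force: [2.8, 2.0, 9.0]
grip_width: 0.0141
```

```bash
python3 -c "from h import *;st()"
```

```text
clk 6.08 fwd mm 22.0 right mm 0.14 z 0.131 tilt [0.111 0.007] Ffwd -3.1 Fz 9.0 w 0.0141
```

>>> arm_command:
  motion:
    - {"x": 0.0013,"y": 0,"z": 0.004,"roll": 0,"fingers": 0}

```text
clock: 6.17
eef_pos: [0.4732, -0.0588, 0.131]
tool_rot: [0.745, 0.052, -0.663, 0.052]
ft_force: [2.7, 2.4, 8.4]
grip_width: 0.0144
```

>>> arm_command:
  motion:
    - {"x": 0.0013,"y": 0,"z": 0.004,"roll": 0,"fingers": 0}

```text
clock: 6.25
eef_pos: [0.4717, -0.059, 0.131]
tool_rot: [0.747, 0.052, -0.66, 0.052]
ft_force: [2.6, 2.2, 8.7]
grip_width: 0.0134
```

>>> arm_command:
  motion:
    - {"x": 0.0013,"y": 0,"z": 0.0035,"roll": 0,"fingers": 0}

```text
clock: 6.33
eef_pos: [0.4705, -0.0592, 0.131]
tool_rot: [0.749, 0.052, -0.658, 0.052]
ft_force: [1.5, 2.4, 9.6]
grip_width: 0.0143
```

```bash
python3 -c "from h import *;st()"
```

```text
clk 6.33 fwd mm 26.45 right mm 0.16 z 0.131 tilt [0.128 0.01 ] Ffwd -1.8 Fz 9.6 w 0.0143
```

>>> arm_command:
  motion:
    - {"x": 0.001,"y": 0,"z": 0.0045,"roll": 0,"fingers": 0}

```text
clock: 6.42
eef_pos: [0.4684, -0.0595, 0.1311]
tool_rot: [0.751, 0.053, -0.656, 0.052]
ft_force: [2.0, 2.6, 7.6]
grip_width: 0.0141
```

>>> arm_command:
  motion:
    - {"x": 0.001,"y": 0,"z": 0.0045,"roll": 0,"fingers": 0}

```text
clock: 6.5
eef_pos: [0.4667, -0.0597, 0.1311]
tool_rot: [0.753, 0.053, -0.653, 0.052]
ft_force: [9.5, 4.0, 1.0]
grip_width: 0.0141
```

>>> arm_command:
  motion:
    - {"x": 0.001,"y": 0,"z": 0.0045,"roll": 0,"fingers": 0}

```text
clock: 6.58
eef_pos: [0.4667, -0.0598, 0.1314]
tool_rot: [0.757, 0.054, -0.65, 0.052]
ft_force: [14.0, 4.4, -1.7]
grip_width: 0.0142
```

```bash
python3 -c "from h import *;st()"
```

```text
clk 6.58 fwd mm 30.34 right mm 0.21 z 0.1314 tilt [0.15  0.014] Ffwd -14.5 Fz -1.7 w 0.0142
```

The stem met the stop: there was no further motion, and the forward force rose to 10 and then 14 N. I'll track the ball's own position (10 mm behind the TCP) while drawing back 5 mm.

```bash
cat >> h.py <<'E'
def ball(off=.010):
    o=get_obs();Rm=R.from_quat(o['tool_rot']).as_matrix()
    d=np.array([-np.cos(.141),-np.sin(.141),0]); r=np.array([np.sin(.141),-np.cos(.141),0])
    p=o['eef_pos']-off*Rm[:,0]-np.array([.4967,-.0553,0])
    print('clk',round(o['clock'],2),'ball fwd',(p@d*1e3).round(2),'right',(p@r*1e3).round(2),'z',p[2].round(4),'Ffwd',(o['ft_force']@d).round(1),'Fr',(o['ft_force']@r).round(1),'Fz',round(o['ft_force'][2],1),'tilt',Rm[0,0].round(3),'w',round(o['grip_width'],4))
E
python3 -c "from h import *;ball()"
```

```text
clk 6.58 ball fwd 31.85 right 0.14 z 0.1413 Ffwd -14.5 Fr -2.4 Fz -1.7 tilt 0.15 w 0.0142
```

>>> arm_command:
  motion:
    - {"x": 0.001,"y": 0,"z": -0.002,"roll": 0,"fingers": 0}

```text
clock: 6.67
eef_pos: [0.4689, -0.0594, 0.1311]
tool_rot: [0.757, 0.054, -0.649, 0.052]
ft_force: [-3.2, 0.3, 6.3]
grip_width: 0.0141
```

```bash
python3 -c "from h import *;ball()"
```

```text
clk 6.67 ball fwd 29.6 right 0.04 z 0.141 Ffwd 3.1 Fr -0.8 Fz 6.3 tilt 0.152 w 0.0141
```

>>> arm_command:
  motion:
    - {"x": 0.0003,"y": 0,"z": -0.0025,"roll": 0,"fingers": 0}

```text
clock: 6.75
eef_pos: [0.4707, -0.0591, 0.1312]
tool_rot: [0.757, 0.053, -0.649, 0.052]
ft_force: [-2.2, -0.6, 6.0]
grip_width: 0.014
```

```bash
python3 -c "from h import *;ball()"
```

```text
clk 6.75 ball fwd 27.83 right 0.05 z 0.1411 Ffwd 2.3 Fr 0.3 Fz 6.0 tilt 0.151 w 0.014
```

>>> arm_command:
  motion:
    - {"x": 0.0003,"y": 0,"z": -0.0022,"roll": 0,"fingers": 0}

```text
clock: 6.83
eef_pos: [0.4719, -0.0589, 0.1311]
tool_rot: [0.756, 0.053, -0.65, 0.052]
ft_force: [-1.7, 0.1, 8.6]
grip_width: 0.0141
```

```bash
python3 -c "from h import *;ball()"
```

```text
clk 6.83 ball fwd 26.52 right 0.05 z 0.141 Ffwd 1.6 Fr -0.3 Fz 8.6 tilt 0.149 w 0.0141
```

>>> arm_command:
  motion:
    - {"x": 0,"y": 0,"z": 0,"roll": 0,"fingers": 0}

```text
clock: 6.92
eef_pos: [0.472, -0.0589, 0.1312]
tool_rot: [0.756, 0.053, -0.65, 0.052]
ft_force: [1.6, 1.5, 3.2]
grip_width: 0.0141
```

```bash
python3 -c "from h import *;ball()"
```

```text
clk 6.92 ball fwd 26.5 right 0.04 z 0.1411 Ffwd -1.8 Fr -1.3 Fz 3.2 tilt 0.149 w 0.0141
```

>>> arm_command:
  motion:
    - {"x": 0,"y": 0,"z": 0,"roll": 0,"fingers": 0.6}
    - {"x": 0,"y": 0,"z": 0,"roll": 0,"fingers": 0.6}
    - {"x": 0,"y": 0,"z": 0,"roll": 0,"fingers": 0.6}
    - {"x": 0,"y": 0,"z": 0,"roll": 0,"fingers": 0.6}
    - {"x": 0,"y": 0,"z": 0,"roll": 0,"fingers": 0.6}

```text
clock: 7.33
eef_pos: [0.4678, -0.0595, 0.1274]
tool_rot: [0.753, 0.053, -0.654, 0.052]
ft_force: [0.7, -0.1, 0.4]
grip_width: 0.0516
```

```bash
python3 -c "
from h import *
ball()
snap('wrist','wrist7.png'); ball()"
```

```text
clk 7.33 ball fwd 30.6 right 0.01 z 0.1373 Ffwd -0.7 Fr 0.2 Fz 0.4 tilt 0.139 w 0.0516
clk 7.38 ball fwd 30.68 right -0.01 z 0.1372 Ffwd -0.2 Fr 1.0 Fz -0.5 tilt 0.138 w 0.0507
```

View pics/wrist7.png

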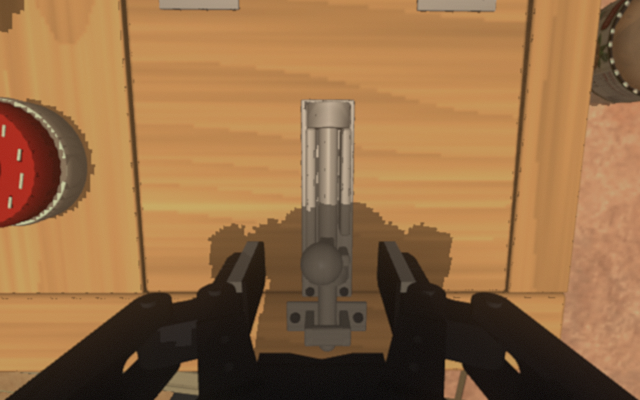

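After release the tool relaxed about 4 mm forward. I need to check whether it carried the bolt with it; the ball is at (323,263).

Run:
```python
from h import *
d=np.array([-np.cos(.141),-np.sin(.141),0])
for f in ('wrist4','wrist5','wrist6','wrist7'):
    im=cv2.imread('pics/'+f+'.png'); g=cv2.cvtColor(im,cv2.COLOR_BGR2GRAY)
    cc=cv2.HoughCircles(g[225:310,285:365],cv2.HOUGH_GRADIENT,1,30,param1=60,param2=10,minRadius=14,maxRadius=26)
    c=load(f+'.png')
    for u,v,r in (cc[0][:2] if cc is not None else []):
        k=onz(c,u+285,v+225,.1415); print(f,round(u+285,1),round(v+225,1),r,'fwd',((k-np.array([.4967,-.0553,0]))@d*1e3).round(2))
ims=[cv2.resize(cv2.imread('pics/'+f+'.png')[220:360,270:380],None,fx=2.4,fy=2.4,interpolation=cv2.INTER_CUBIC) for f in ('wrist5','wrist6','wrist7')]
cv2.imwrite('pics/cmp.png',np.hstack(ims))
```

```text
wrist4 318.5 271.5 19.9 fwd 4.79
wrist5 318.5 271.5 21.0 fwd 0.45
wrist6 323.5 266.5 21.0 fwd 13.53
wrist7 321.5 263.5 22.1 fwd 29.04
```

View pics/cmp.png

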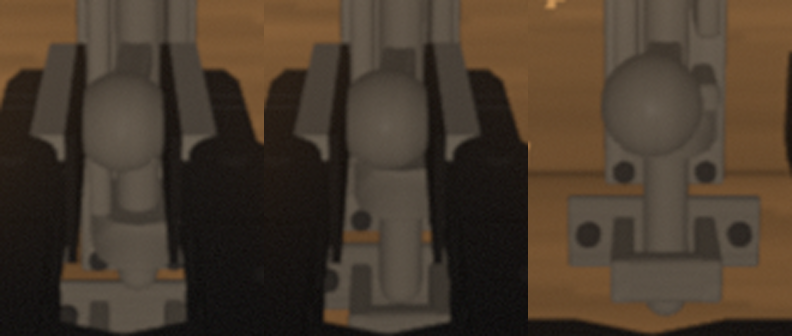

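>>> arm_command:
  motion:
    - {"x": -0.01,"y": 0,"z": -0.002,"roll": 0,"fingers": 0.6}
    - {"x": -0.02,"y": 0,"z": -0.004,"roll": 0,"fingers": 0.6}
    - {"x": -0.02,"y": 0,"z": -0.004,"roll": 0,"fingers": 0.6}
    - {"x": 0,"y": 0,"z": 0,"roll": 0,"fingers": 0.6}

```text
clock: 7.72
eef_pos: [0.4679, -0.0585, 0.177]
tool_rot: [0.75, 0.053, -0.657, 0.051]
ft_force: [1.1, -0.2, 0.4]
grip_width: 0.0513
```

Run:
```python
from h import *
snap('wrist','wrist8.png'); ball()
im=cv2.imread('pics/wrist8.png')[100:360,220:420];cv2.imwrite('pics/w8z.png',cv2.resize(im,None,fx=2.3,fy=2.3,interpolation=cv2.INTER_CUBIC))
```

```text
clk 7.77 ball fwd 31.28 right -1.19 z 0.1852 Ffwd 0.2 Fr 0.4 Fz -0.1 tilt 0.128 w 0.0511
```

View pics/w8z.png

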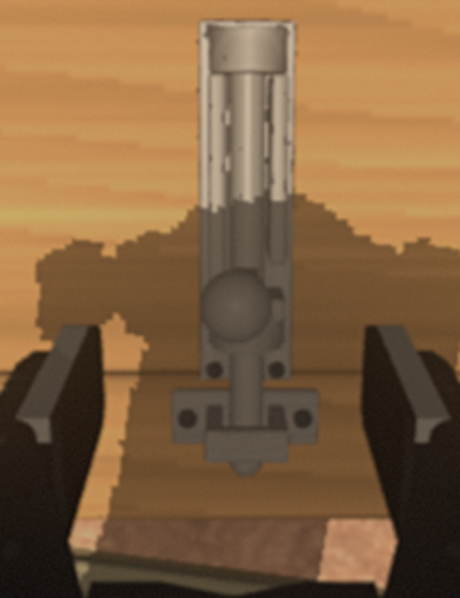

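Run:
```python
from h import *
im=cv2.imread('pics/wrist8.png')[205:260,300:355]
z=cv2.resize(im,None,fx=10,fy=10,interpolation=cv2.INTER_CUBIC)
z=cv2.convertScaleAbs(z,alpha=1.9,beta=-40)
for i in range(0,55,5):
    cv2.putText(z,str(205+i),(0,i*10+5),0,.4,(0,255,255),1);cv2.putText(z,str(300+i),(i*10,10),0,.35,(0,255,0),1)
cv2.imwrite('pics/w8zz.png',z)
```

```text
(no output)
```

View pics/w8zz.png

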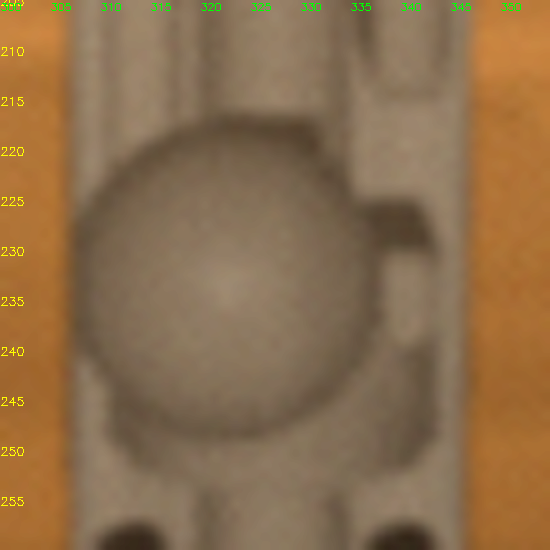

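Run:
```python
from h import *
d=np.array([-np.cos(.141),-np.sin(.141),0]); r=np.array([np.sin(.141),-np.cos(.141),0])
c=load('wrist8.png')
F=lambda u,v,z:(lambda q:(round(q@d*1e3,2),round(q@r*1e3,2)))(onz(c,u,v,z)-np.array([.4967,-.0553,0]))
print('ball',F(322,232.7,.1415),F(322,232.7,.1425))
for z in (.110,.114,.118): print(z,'rear edge',F(338,214.5,z),'front edge',F(338,229.5,z))
print('front bottom',F(338,225,.098))
```

```text
ball (np.float64(28.67), np.float64(-0.59)) (np.float64(28.39), np.float64(-0.6))
0.11 rear edge (np.float64(24.78), np.float64(10.3)) front edge (np.float64(35.01), np.float64(10.44))
0.114 rear edge (np.float64(23.92), np.float64(10.06)) front edge (np.float64(33.96), np.float64(10.2))
0.118 rear edge (np.float64(23.06), np.float64(9.82)) front edge (np.float64(32.91), np.float64(9.96))
front bottom (np.float64(34.9), np.float64(11.11))
```

The notch spans about 23–33 mm at cheek-top height and the ball sits at 28.5 mm, so the bolt stayed in line with the notch. Next I close the fist and move to the knob's left.

>>> arm_command:
  motion:
    - {"x": 0,"y": -0.012,"z": 0,"roll": 0,"fingers": 0}
    - {"x": 0,"y": -0.012,"z": 0,"roll": 0,"fingers": 0}
    - {"x": 0,"y": -0.01,"z": 0.001,"roll": 0,"fingers": 0}
    - {"x": 0,"y": 0,"z": 0.002,"roll": 0,"fingers": 0}
    - {"x": 0,"y": 0,"z": 0,"roll": 0,"fingers": 0}

```text
clock: 8.18
eef_pos: [0.4561, -0.0244, 0.1709]
tool_rot: [0.748, 0.053, -0.66, 0.051]
ft_force: [0.5, 0.7, 0.4]
grip_width: -0.0001
```

```bash
python3 -c "
from h import *
st()"
```

```text
clk 8.18 fwd mm 35.86 right mm -36.31 z 0.1709 tilt [0.123 0.012] Ffwd -0.6 Fz 0.4 w -0.0001
```

>>> arm_command:
  motion:
    - {"x": 0.008,"y": 0,"z": -0.002,"roll": 0,"fingers": 0}
    - {"x": 0.012,"y": 0,"z": -0.001,"roll": 0,"fingers": 0}
    - {"x": 0.012,"y": 0,"z": 0,"roll": 0,"fingers": 0}
    - {"x": 0,"y": 0,"z": 0,"roll": 0,"fingers": 0}

```text
clock: 8.52
eef_pos: [0.4633, -0.0246, 0.1366]
tool_rot: [0.748, 0.052, -0.66, 0.051]
ft_force: [-0.9, 0.4, -0.9]
grip_width: -0.0003
```

```bash
python3 -c "
from h import *
st();snap('wrist','wrist9.png')"
```

```text
clk 8.52 fwd mm 28.77 right mm -35.13 z 0.1366 tilt [0.123 0.011] Ffwd 0.8 Fz -0.9 w -0.0003
```

View pics/wrist9.png

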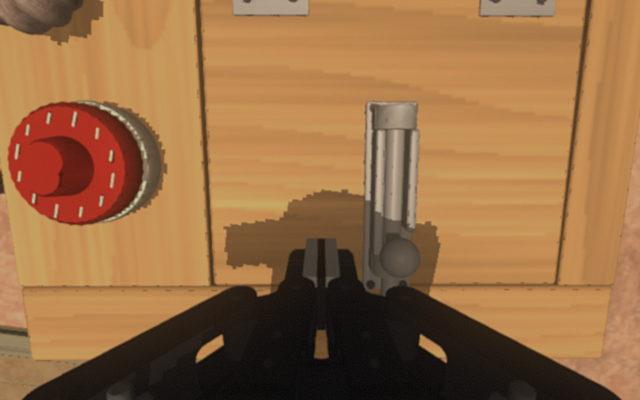

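>>> arm_command:
  motion:
    - {"x": 0,"y": 0.006,"z": 0,"roll": 0,"fingers": 0}
    - {"x": 0,"y": 0.006,"z": 0,"roll": 0,"fingers": 0}
    - {"x": 0,"y": 0.005,"z": 0,"roll": 0,"fingers": 0}
    - {"x": 0,"y": 0.004,"z": 0,"roll": 0,"fingers": 0}

```text
clock: 8.9
eef_pos: [0.4675, -0.0471, 0.1385]
tool_rot: [0.748, 0.052, -0.66, 0.051]
ft_force: [-1.4, 1.1, 1.1]
grip_width: -0.0001
```

```bash
python3 -c "
from h import *
st();ball()"
```

```text
clk 8.9 fwd mm 27.75 right mm -12.23 z 0.1385 tilt [0.124 0.011] Ffwd 1.3 Fz 1.1 w -0.0001
clk 8.9 ball fwd 29.0 right -12.29 z 0.1485 Ffwd 1.3 Fr -1.3 Fz 1.1 tilt 0.124 w -0.0001
```

>>> arm_command:
  motion:
    - {"x": 0.001,"y": 0.004,"z": 0,"roll": 0,"fingers": 0}
    - {"x": 0.001,"y": 0.004,"z": 0,"roll": 0,"fingers": 0}

```text
clock: 9.07
eef_pos: [0.4698, -0.0564, 0.1378]
tool_rot: [0.749, 0.052, -0.659, 0.051]
ft_force: [-0.3, 0.7, 1.7]
grip_width: 0.0003
```

```bash
python3 -c "
from h import *
st();ball()"
```

```text
clk 9.07 fwd mm 26.79 right mm -2.67 z 0.1378 tilt [0.127 0.011] Ffwd 0.2 Fz 1.7 w 0.0003
clk 9.07 ball fwd 28.06 right -2.74 z 0.1478 Ffwd 0.2 Fr -0.8 Fz 1.7 tilt 0.127 w 0.0003
```

>>> arm_command:
  motion:
    - {"x": 0.0015,"y": 0.004,"z": 0.0005,"roll": 0,"fingers": 0}
    - {"x": 0.002,"y": 0.004,"z": 0.0007,"roll": 0,"fingers": 0}

```text
clock: 9.23
eef_pos: [0.4711, -0.0659, 0.1349]
tool_rot: [0.75, 0.051, -0.658, 0.051]
ft_force: [-0.5, 0.4, 1.8]
grip_width: 0.0001
```

```bash
python3 -c "
from h import *
st();ball();snap('wrist','wrist10.png')"
```

```text
clk 9.23 fwd mm 26.85 right mm 6.86 z 0.1349 tilt [0.129 0.01 ] Ffwd 0.4 Fz 1.8 w 0.0001
clk 9.23 ball fwd 28.14 right 6.78 z 0.1448 Ffwd 0.4 Fr -0.5 Fz 1.8 tilt 0.129 w 0.0001
```

View pics/wrist10.png

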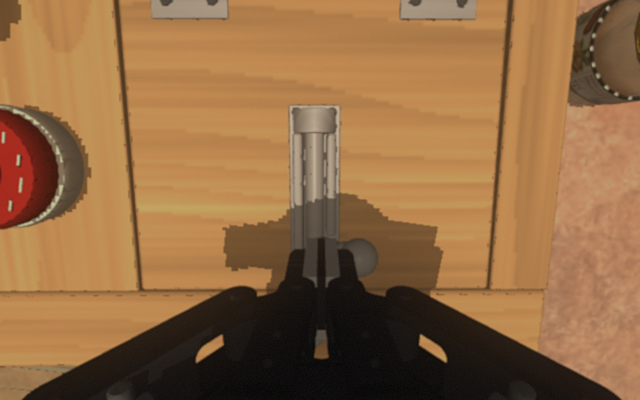

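The handle has entered the notch: the ball is at (358,257), right of the fist, with only about 1 N on it. I keep following its arc.

>>> arm_command:
  motion:
    - {"x": 0.003,"y": 0.003,"z": 0.0008,"roll": 0,"fingers": 0}
    - {"x": 0.004,"y": 0.0025,"z": 0.0008,"roll": 0,"fingers": 0}
    - {"x": 0.003,"y": 0.002,"z": 0.0005,"roll": 0,"fingers": 0}

```text
clock: 9.53
eef_pos: [0.472, -0.0752, 0.1241]
tool_rot: [0.75, 0.051, -0.658, 0.051]
ft_force: [-0.4, 0.6, 0.3]
grip_width: 0.0002
```

```bash
python3 -c "
from h import *
st();ball()"
```

```text
clk 9.53 fwd mm 27.3 right mm 16.27 z 0.1241 tilt [0.13  0.009] Ffwd 0.3 Fz 0.3 w 0.0002
clk 9.53 ball fwd 28.6 right 16.18 z 0.134 Ffwd 0.3 Fr -0.7 Fz 0.3 tilt 0.13 w 0.0002
```

>>> arm_command:
  motion:
    - {"x": -0.006,"y": -0.001,"z": 0,"roll": 0,"fingers": 0}
    - {"x": -0.005,"y": 0,"z": 0,"roll": 0,"fingers": 0}
    - {"x": 0,"y": 0.007,"z": 0.0005,"roll": 0,"fingers": 0}
    - {"x": 0,"y": 0.007,"z": 0.0005,"roll": 0,"fingers": 0}
    - {"x": 0,"y": 0,"z": 0,"roll": 0,"fingers": 0}

```text
clock: 9.95
eef_pos: [0.47, -0.0893, 0.1343]
tool_rot: [0.749, 0.051, -0.659, 0.051]
ft_force: [0.4, -0.2, 0.5]
grip_width: -0.0004
```

```bash
python3 -c "
from h import *
st();ball();snap('wrist','wrist11.png')"
```

```text
clk 9.95 fwd mm 31.18 right mm 29.94 z 0.1343 tilt [0.127 0.009] Ffwd -0.4 Fz 0.5 w -0.0004
clk 9.95 ball fwd 32.45 right 29.85 z 0.1443 Ffwd -0.4 Fr 0.3 Fz 0.5 tilt 0.127 w -0.0004
```

View pics/wrist11.png

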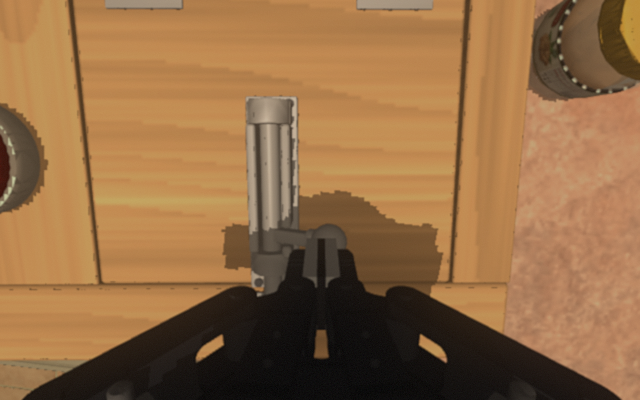

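The fist is above the ball at (332,238) and the stem lies through the notch. Now I press down gently to the end stop.

>>> arm_command:
  motion:
    - {"x": 0.004,"y": 0.002,"z": -0.001,"roll": 0,"fingers": 0}
    - {"x": 0.004,"y": 0.001,"z": 0,"roll": 0,"fingers": 0}
    - {"x": 0.002,"y": 0,"z": 0,"roll": 0,"fingers": 0}

```text
clock: 10.25
eef_pos: [0.4734, -0.0929, 0.1246]
tool_rot: [0.749, 0.05, -0.658, 0.051]
ft_force: [-0.5, -0.3, 0.2]
grip_width: -0.0003
```

```bash
python3 -c "
from h import *
st()"
```

```text
clk 10.25 fwd mm 28.37 right mm 33.92 z 0.1246 tilt [0.128 0.008] Ffwd 0.5 Fz 0.2 w -0.0003
```

>>> arm_command:
  motion:
    - {"x": 0.002,"y": 0,"z": 0,"roll": 0,"fingers": 0}
    - {"x": 0.002,"y": 0,"z": 0,"roll": 0,"fingers": 0}

```text
clock: 10.42
eef_pos: [0.474, -0.0931, 0.12]
tool_rot: [0.749, 0.05, -0.658, 0.051]
ft_force: [-2.0, -0.8, 5.1]
grip_width: 0.0001
```

```bash
python3 -c "
from h import *
st()"
```

```text
clk 10.42 fwd mm 27.83 right mm 34.25 z 0.12 tilt [0.128 0.008] Ffwd 2.1 Fz 5.1 w 0.0001
```

>>> arm_command:
  motion:
    - {"x": 0.0012,"y": 0,"z": 0.0003,"roll": 0,"fingers": 0}
    - {"x": 0.0012,"y": 0,"z": 0.0003,"roll": 0,"fingers": 0}

```text
clock: 10.58
eef_pos: [0.4749, -0.0932, 0.119]
tool_rot: [0.75, 0.05, -0.657, 0.051]
ft_force: [-2.5, 1.1, 12.5]
grip_width: 0.0001
```

```bash
python3 -c "
from h import *
st()"
```

```text
clk 10.58 fwd mm 26.88 right mm 34.45 z 0.119 tilt [0.131 0.007] Ffwd 2.3 Fz 12.5 w 0.0001
```

At z = 0.119 it is firm under 12.5 N, so the handle is on its end stop. I'll let go and retreat.

>>> arm_command:
  motion:
    - {"x": -0.006,"y": 0,"z": -0.001,"roll": 0,"fingers": 0}
    - {"x": -0.015,"y": 0,"z": -0.002,"roll": 0,"fingers": 0}
    - {"x": -0.02,"y": 0,"z": -0.0025,"roll": 0,"fingers": 0}
    - {"x": -0.02,"y": 0.01,"z": -0.0025,"roll": 0,"fingers": 0}
    - {"x": -0.01,"y": 0.01,"z": 0,"roll": 0,"fingers": 0}
    - {"x": 0,"y": 0,"z": 0,"roll": 0,"fingers": 0}

```text
clock: 11.08
eef_pos: [0.475, -0.1101, 0.1919]
tool_rot: [0.749, 0.053, -0.659, 0.051]
ft_force: [0.8, 0.3, -0.0]
grip_width: 0.0001
```

```bash
python3 -c "
from h import *
st();snap('wrist','wrist12.png');snap('side','side12.png');snap('top','top12.png')
im=cv2.imread('pics/side12.png')[160:260,240:370];cv2.imwrite('pics/s12z.png',cv2.resize(im,None,fx=6,fy=6,interpolation=cv2.INTER_CUBIC))"
```

```text
clk 11.08 fwd mm 29.24 right mm 51.22 z 0.1919 tilt [0.127 0.012] Ffwd -0.8 Fz -0.0 w 0.0001
```

View pics/wrist12.png

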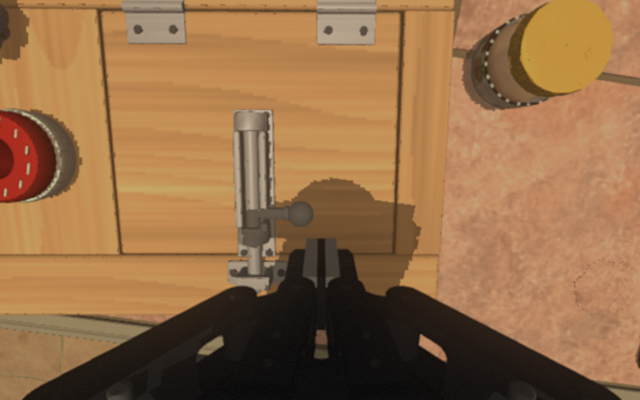

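View pics/s12z.png

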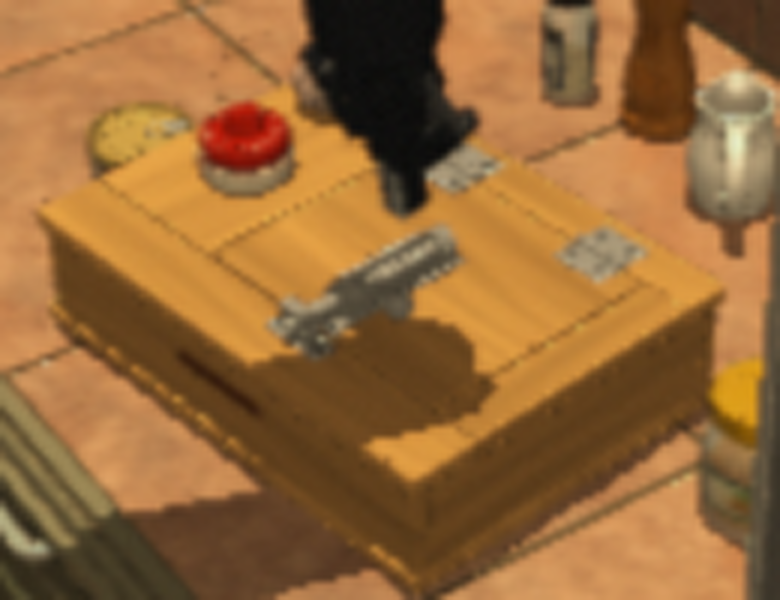

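View pics/top12.png

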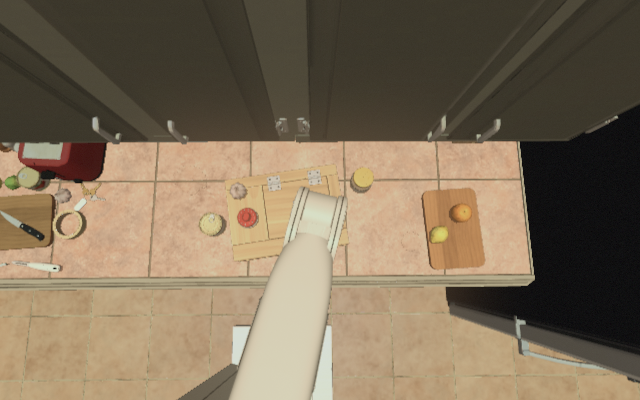

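The handle lies folded to the right in the notch, with its ball at (299,213). The pin is through the keeper at (258,280), and the bystanders are at their original pixels. I'll check the fold angle and then hand in.

Run:
```python
from h import *
d=np.array([-np.cos(.141),-np.sin(.141),0]); r=np.array([np.sin(.141),-np.cos(.141),0])
c=load('wrist12.png')
for z in (.111,.116,.121):
    q=onz(c,299.5,213,z)-np.array([.4967,-.0553,0]); q2=onz(c,251,180,.112)-np.array([.4967,-.0553,0]); print(z,'ball right',q@r*1e3,'fwd',q@d*1e3,'pin line right',q2@r*1e3)
job_done()
```

```text
0.111 ball right 36.12458692880462 fwd 27.37072987988733 pin line right 2.864272069911624
0.116 ball right 36.41057161596711 fwd 26.29363275517932 pin line right 2.864272069911624
0.121 ball right 36.696556303129576 fwd 25.216535630471363 pin line right 2.864272069911624
the job is handed in; nothing more can be done
```

The bread bin is locked and I've handed the job in, at about 11 s on the clock; it returned no verdict.

**What I did**
- I gripped the knob and pressed the hatch down until it landed on its ledge. It went firm under 11–13 N.
- With it held down, I slid the bolt through the keeper at 2–3 N.
- I felt the stop at about 10 N, peaking at 14.5 N on one further row. That is over the roughly 10 N advised but well under the 30 N that would shift the cover.
- I drew back 5 mm and let go.
- I pushed the handle over from its left with closed fingers, using only 1–2 N on the way over. I then pressed it down to its end stop at 12.5 N and backed off.

**Last checks**
- **Handle:** the last picture shows it folded right through the notch. The ball is about 33 mm to the right of the pin line, against 34 mm for fully down.
- **Pin and other things:** the pin is through the keeper. The other things look unmoved in the pictures, and nothing is touching the robot.

**What didn't go as planned**
- The tool tilted about 7–8° while under load.
- It also drifted about 4 mm forward as the fingers opened. A wrist picture afterwards showed the bolt still lined up with the notch, within the 1–2 mm accuracy of the camera.
- I didn't measure the final hatch angle separately.

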